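# Drive the stuck axle out of the toy truck

## Robot

A 7-joint arm with a two-finger parallel gripper is mounted at the origin on the work surface. World frame = base frame: x ahead of the robot, y to its left, z up, the work surface at z = 0. Lengths are in m, angles in rad, forces in N, time in s.
With the tool pointing down it reaches from about 0.4 to 0.85 m from the base axis. Payload 4.5 kg.
Tool frame: the origin (TCP) lies on the centre line of the jaws, within the pads' length; the fingertips stand 11 mm ahead of it and the grasp point (between the pads) lies 8 mm behind it; z points along the fingers, y is the direction in which the jaws open and shut (so a half turn about z gives the same grasp; the last joint's range is limited). The gripper opens to 88 mm and grips with 3 to 60 N. Pads are 18 mm wide; open, the fingers measure 123 mm over their backs; the gripper's body (75 mm by 187 mm) begins 45 mm behind the grasp point.
Start: joints at [-1.269, 0.689, -0.195, 1.565, 0.157, 0.902, -0.215], TCP at [0.165, 0.603, 0.25] pointing down, gripper open.
Joint ranges: [-3.01, 3.01], [-0.46, 2.08], [-1.47, 1.51], [0.13, 2.56], [-1, 4.14], [0.04, 2.09], [-2.66, 2.66]. Speed limits (rad/s): [2.57, 2.57, 3.14, 3.14, 3.14, 3.14, 3.14].

## Interface

Orientations are given as a unit quaternion [x, y, z, w].
In Python, from plant import r, snapshot gives the robot as it stands.
- The arm moves only by the tool drive_tool, never from a script. Its argument "commands" is a list of rows, each an object of numbers: "wx", "wy", "wz": the turn, a rotation vector about the tool's x, y, z in rad; "dx", "dy", "dz": the shift along the tool's x, y, z in m; "claw": the opening, from 0 (shut) to 1 (fully open). A call has 1 to 12 rows; each row shifts and turns the commanded pose from where the row before left it, along the tool's axes as they then stand; what a row does not reach is not made up. A row lasts 1/10 s, in which the tool goes at most 50 mm and 8.59 degrees, less where a joint would pass 70% of its speed; a pose out of reach is approached as far as the arm can. A call is refused whole if a number of a shift passes 0.05 or a number of a turn 0.15, either way. A call with a gripper value outside its range is refused whole. The fingers move at their own pace and stop on an object; "grip_force" is the grip in N (left out, the last holds). Time passes only in rows, so rows that do not move let the fingers close. It gives the time, the measured TCP pose, the force and the opening at its end, in the units of the state.
- r.get_state(): the state, without advancing time (a new reading comes with each control period).
- snapshot(name): name is "scene" or "top"; returns a dict with "color" (384x512x3 uint8, red, green, blue), "fx", "fy", "cx", "cy" (pixels), "dist" ([k1, k2, p1, p2, k3] as OpenCV has them; the pictures are not rectified), "world_to_cam" (4x4, takes a point from world to camera coordinates). Camera axes: x right, y up, looking along -z (the intrinsics and any distortion apply to the point x, -y, -z); pixel columns grow to the right and rows downward; lengths in m; the calibration is good to about 2 mm. A picture is of the moment at which its call begins. There is no depth.
- r.finish_job(): hands the job in, once; it reports no verdict.
The state is a dict: "clock": time; "q": joint angles; "qd": joint speeds; "joint_torque": joint torques, N m; "tool_pos": TCP position; "eef_rot": TCP orientation; "contact_force": force on the tool from outside, world axes, zero at the start; "moment": the same for the moment, N m; "opening": opening from 0.0 (shut) to 1.0 (fully open).
Only numpy, scipy, OpenCV 4.12 (cv2) and the standard library are available. Lean on these libraries where they do the work, as an engineer would, in place of code of your own. Each camera call takes 0.05 s, during which the arm holds its last target. There are 200 camera calls.

## Task

The wooden toy truck lies on its side on the push-out stand with one metal axle pin stuck in it, its head underneath. Take the long slim drift punch (steel shaft, straight round wooden handle) from the tool rack, press its shaft down on the top end of that axle pin until the pin drops out into the tray under the truck, without touching the pin with the fingers, then stand the punch back in the rack hole it came from and let go.

Things in the scene. Friction and masses are not known exactly. Their poses are not given: they have to be found in the camera images.
- punch: Upright in a rack hole. Origin: centre of its collar's underside, 90 mm above the table, resting on the rack top; z up. Collar 44 mm wide, 6 thick. Round straight wooden handle, 26 mm diameter, 6 to 80 mm above origin. Steel shaft 10 mm diameter, tip 65 mm below origin. The other rack tools are wrong: short square handle with thick shaft; pear-shaped handle with short shaft.
- pin: Plain grey metal axle pin stuck upright in one truck bore. Origin: underside of its bottom head, at first 55 mm above the table; z up. 60 mm long: head 36 mm diameter, 8 thick; shaft 26 mm diameter. Flat top end 60 mm above origin, 5 mm below the truck's upper face. Held by tightness: 8 to 20 N push it down; once about 25 mm down (35 at most) it drops into the tray.
- stand: Fixed stand with truck. Origin: centre of underside, on the table; z up. Truck slab 200 mm (y) by 90 (x), from 80 to 120 mm high; cab juts to x = 98 mm. 28 mm bores through it at x = 0, y = +45 mm (pin) and -45 (empty), each topped by a funnel hub up to 132 mm high, 52 mm wide at the mouth, 28 at the foot. Tray below: 150 (x) by 220 mm (y), floor 5 mm high.
- rack: Fixed plywood rack, 70 mm (x) by 250 (y), 90 high. Origin: centre of underside; z up. Three 26 mm through holes in its top, in a row at y = -80, 0, +80 mm, a tool in each. Tools reach at most 80 mm above the rack top; fingers that close along the rack's x have free room.
Mind the look-alikes: they are no part of the job. What is shaped like the punch but turquoise is not meant.

How it is judged:
On the way, in this order (a step that is already met when the one before it is completed fails the run):
1. the punch, out of the rack, presses on the pin (contact force between punch and pin above 2 N and distance of punch from where it was at the start of the episode above 0.1 m), for 0.05 s.
2. the pin is out of the truck and in the tray (height (world z) of pin below 0.03 m and horizontal distance between pin and stand below 0.13 m), for 0.2 s.
At the end, for the whole second after the job is handed in: The pin lies or stands at rest in the tray, wholly out of the truck (its head's underside less than 30 mm above the table, within 130 mm of the stand's centre); the punch stands released and at rest in the rack hole it came from, within 15 mm of its first place and upright within 10 degrees (all of step 2 and linear speed of pin below 0.05 m/s and distance of punch from where it was at the start of the episode below 0.015 m and angle between punch's own z axis and vertical below 0.18 rad and linear speed of punch below 0.02 m/s); the robot touches nothing.
It fails at once if the fingers push the pin (contact force between the fingers and pin above 1 N).
It also fails if it takes over 61 s, if anything falls off the work surface, if the arm or the gripper's body presses on something with over 40 N, if the wrist force passes 120 N, or if a joint passes its speed limit or range.

## Working session

There is one attempt and no reset: what is moved stays moved. The work goes in short steps, Python scripts to look and compute and a tool call to move; the robot and the scene stay as the last step left them, time stands still between calls to the robot, and variables do not carry over. Pictures are saved under pics/ and viewed, on a budget of 10 in all, crops included, one or two more only if the job needs it, and the job is handed in when it is done.

Besides the shell and the picture viewer there is one more tool, called after "Request:" as name(argument=value, ...), one argument or row to a line, values as JSON. drive_tool: Moves the arm, as the interface text tells. Its arguments: {"type":"object","properties":{"commands":{"type":"array","items":{"type":"object","properties":{"wx":{"type":"number"},"wy":{"type":"number"},"wz":{"type":"number"},"dx":{"type":"number"},"dy":{"type":"number"},"dz":{"type":"number"},"claw":{"type":"number"}}}},"grip_force":{"type":"number"}},"required":["commands"]}

```bash
mkdir -p pics; cat > h.py <<'E'
import numpy as np, cv2, pickle
from plant import r, snapshot
def snap(n, f):
    s=snapshot(n); pickle.dump(s,open(f'{f}.pkl','wb')); cv2.imwrite(f'pics/{f}.png',s['color'][:,:,::-1]); return s
def K(s): return np.array([[s['fx'],0,s['cx']],[0,s['fy'],s['cy']],[0,0,1.]])
def ray(s,uv):
    n=cv2.undistortPoints(np.array([[uv]],float),K(s),np.array(s['dist'],float))[0,0]
    M=np.array(s['world_to_cam']);R=M[:3,:3];o=-R.T@M[:3,3]
    return o,R.T@np.array([n[0],-n[1],-1.])
def at(s,uv,z):
    o,d=ray(s,uv); return o+d*(z-o[2])/d[2]
def proj(s,P):
    M=np.array(s['world_to_cam']);p=(M[:3,:3]@np.atleast_2d(P).T).T+M[:3,3]
    return cv2.projectPoints(p*[1,-1,-1],np.zeros(3),np.zeros(3),K(s),np.array(s['dist'],float))[0][:,0]
def load(f): return pickle.load(open(f'{f}.pkl','rb'))
E
python3 - <<'E'
from h import *
a=snap('scene','s0');b=snap('top','t0')
for s in (a,b):
    M=np.array(s['world_to_cam']);print(-M[:3,:3].T@M[:3,3],s['fx'],s['dist'])
st=r.get_state();print(st['clock'],st['tool_pos'],st['eef_rot'],st['opening'],st['contact_force'])
for n in('s0','t0'):
    i=cv2.imread(f'pics/{n}.png');cv2.imwrite(f'pics/{n}b.png',cv2.resize(i,(800,600),interpolation=cv2.INTER_CUBIC))
E
```

```text
[ 1.3419463  -0.1655037   0.65503583] 471.8352610538014 [-0.0780213  0.         0.         0.         0.       ]
[0.46574513 0.01022464 1.08046086] 467.5768832766486 [-0.10099205  0.          0.          0.          0.        ]
0.1 [0.16528136 0.60218745 0.24902014] [ 1.33441682e-01  9.91056332e-01 -8.14143816e-04 -3.87589158e-05] 0.9997387970904371 [ 1.08333575 -0.35480845 -1.332051  ]
```

View pics/t0b.png

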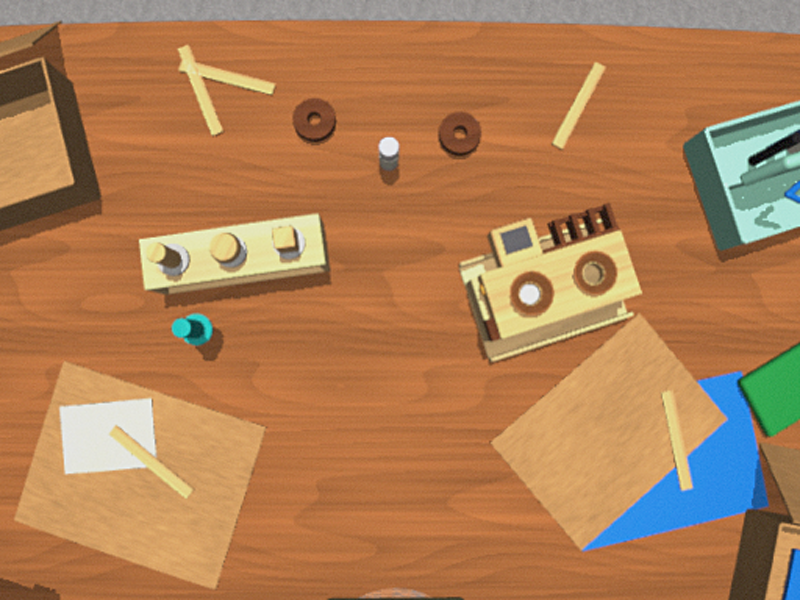

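View pics/s0b.png

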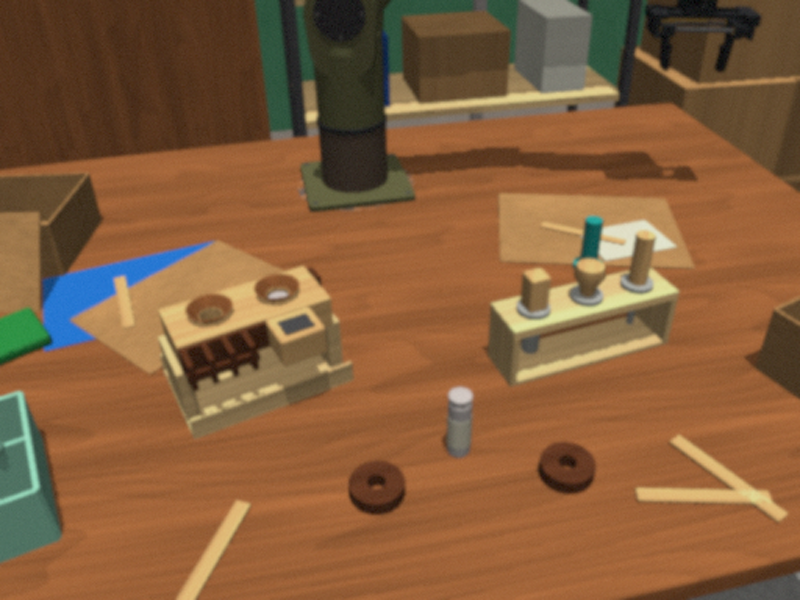

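Top view: the punch is the left tool in the rack (collar near (171,261)). The pin is the bright disc at (529,293) in the truck's left hub. A free turquoise look-alike stands at (190,330). I'll enlarge both regions.

```bash
python3 - <<'E'
from h import *
t=cv2.imread('pics/t0.png');s=cv2.imread('pics/s0.png')
def c(i,x,y,w,h,k=4): return cv2.resize(i[y:y+h,x:x+w],None,fx=k,fy=k,interpolation=cv2.INTER_CUBIC)
A=np.hstack([c(t,80,130,100,75),c(t,300,140,100,75)])
B=np.hstack([c(s,375,140,100,75),c(s,100,160,100,75)])
cv2.imwrite('pics/c0.png',np.vstack([A,B]))
E
```

```text
(no output)
```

View pics/c0.png

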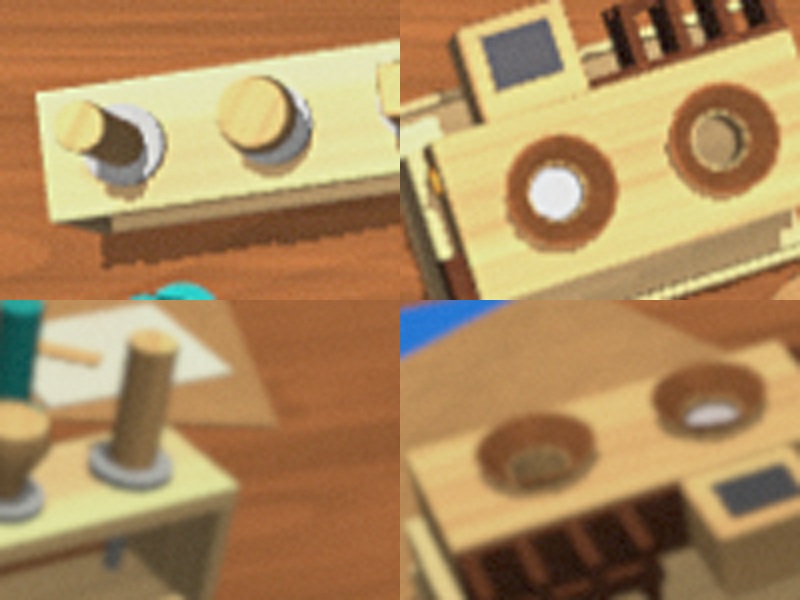

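```bash
python3 - <<'E'
from h import *
t=load('t0');s=load('s0')
f=lambda u,o:[o[0]+(u[0]+.5)/4-.5,o[1]+(u[1]+.5)/4-.5]
T1=(80,130);T2=(300,140);S1=(375,140);S2=(100,160)
for n,S,u,o,z in [('handle top T',t,(80,128),T1,.17),('handle top S',s,(153,42),S1,.17),('collar T',t,(123.5,145),T1,.096),('collar S',s,(131,163),S1,.095),
 ('pin T',t,(156,193),T2,.115),('hubP T',t,(162,192.5),T2,.132),('hubP S',s,(309,100),S2,.132),('hubE T',t,(323.5,140),T2,.132),('hubE S',s,(137,153),S2,.132),
 ('rack c1',t,(37,93),T1,.09),('rack c2',t,(50,222),T1,.09),('mid collar',t,(275,128),T1,.096)]:
    print(n,at(S,f(u,o),z).round(4))
for a in [(319,214),(325,268)]: print(at(t,(a[0]*.64,a[1]*.64),.09).round(4))
E
```

```text
handle top T [0.5864 0.3039 0.17  ]
handle top S [0.5898 0.3053 0.17  ]
collar T [0.5871 0.304  0.096 ]
collar S [0.5891 0.3063 0.095 ]
pin T [ 0.5404 -0.1778  0.115 ]
hubP T [ 0.5394 -0.1776  0.132 ]
hubP S [ 0.5476 -0.1754  0.132 ]
hubE T [ 0.5669 -0.2624  0.132 ]
hubE S [ 0.5742 -0.2599  0.132 ]
rack c1 [0.616  0.3539 0.09  ]
rack c2 [0.5464 0.3445 0.09  ]
mid collar [0.5963 0.2228 0.096 ]
[0.6508 0.1054 0.09  ]
[0.5763 0.0963 0.09  ]
```

Request:
drive_tool(
  commands=[
    {"wz":0.145,"claw":1},
    {"wz":0.145},
    {"wz":0.145},
    {"wz":0.145},
    {"wz":0.145},
    {"wz":0.145},
    {"wz":0.145},
    {"wz":0.145},
    {},
  ],
  grip_force=30,
)

```text
validation failed for argument at $.co...
```

```bash
python3 - <<'E'
from h import *
t=load('t0');s=load('s0')
for z in (0,.03,.07,.1): print(z,at(t,(196*.64,329*.64),z)[:2].round(3),at(s,(590*.64,263*.64),z)[:2].round(3))
E
cat >> h.py <<'E'
from scipy.spatial.transform import Rotation as Ro
def go(tgt,yaw=None):
    st=r.get_state();Rm=Ro.from_quat(st['eef_rot']).as_matrix();p=np.array(st['tool_pos'])
    print('t',round(st['clock'],2),'p',p.round(4),'yawY',np.degrees(np.arctan2(Rm[1,1],Rm[0,1])).round(2),'z',Rm[:,2].round(4),'F',np.round(st['contact_force'],1),'op',round(st['opening'],3),'q',np.round(st['q'],2))
    print('tool shift',(Rm.T@(np.array(tgt)-p)).round(4))
E
python3 -c "
from h import *
go([.5878,.3047,.25])"
```

```text
0 [0.495 0.295] [0.392 0.337]
0.03 [0.494 0.287] [0.435 0.314]
0.07 [0.493 0.276] [0.493 0.283]
0.1 [0.492 0.268] [0.537 0.26 ]
t 0.1 p [0.1653 0.6022 0.249 ] yawY 74.66 z [-3.0e-04 -1.6e-03 -1.0e+00] F [ 1.1 -0.4 -1.3] op 1.0 q [-1.27  0.69 -0.19  1.57  0.16  0.9  -0.22]
tool shift [-0.4862 -0.1751 -0.0006]
```

Request:
drive_tool(
  commands=[
    {"wz":0.145,"claw":0.7},
    {"wz":0.145,"claw":0.7},
    {"wz":0.145,"claw":0.7},
    {"wz":0.145,"claw":0.7},
    {"wz":0.145,"claw":0.7},
    {"wz":0.145,"claw":0.7},
    {"wz":0.145,"claw":0.7},
    {"wz":0.145,"claw":0.7},
    {"dz":0,"claw":0.7},
  ],
  grip_force=30,
)

```text
validation failed for argument at $.co...
```

Perhaps every key is required.

Request:
drive_tool(
  commands=[
    {"dx":0,"dy":0,"dz":0,"wx":0,"wy":0,"wz":0.145,"claw":0.7},
    {"dx":0,"dy":0,"dz":0,"wx":0,"wy":0,"wz":0.145,"claw":0.7},
    {"dx":0,"dy":0,"dz":0,"wx":0,"wy":0,"wz":0.145,"claw":0.7},
    {"dx":0,"dy":0,"dz":0,"wx":0,"wy":0,"wz":0.145,"claw":0.7},
    {"dx":0,"dy":0,"dz":0,"wx":0,"wy":0,"wz":0.145,"claw":0.7},
    {"dx":0,"dy":0,"dz":0,"wx":0,"wy":0,"wz":0.145,"claw":0.7},
    {"dx":0,"dy":0,"dz":0,"wx":0,"wy":0,"wz":0.145,"claw":0.7},
    {"dx":0,"dy":0,"dz":0,"wx":0,"wy":0,"wz":0.145,"claw":0.7},
  ],
  grip_force=30,
)

```text
clock: 0.9
tool_pos: [0.1652, 0.6024, 0.2493]
eef_rot: [0.657, 0.754, -0.0, 0.0]
contact_force: [-0.8, 0.9, -0.2]
opening: 0.703
```

```bash
python3 -c "
from h import *
go([.5878,.3047,.25])"
```

```text
t 0.9 p [0.1652 0.6024 0.2493] yawY 7.86 z [-3.e-04 -1.e-03 -1.e+00] F [-0.8  0.9 -0.2] op 0.703 q [-1.46  0.69  0.14  1.58 -0.12  0.88 -1.13]
tool shift [-0.3527  0.3779 -0.0006]
```

Request:
drive_tool(
  commands=[
    {"dx":-0.032,"dy":0.034,"dz":0,"wx":0,"wy":0,"wz":0,"claw":0.7},
    {"dx":-0.032,"dy":0.034,"dz":0,"wx":0,"wy":0,"wz":0,"claw":0.7},
    {"dx":-0.032,"dy":0.034,"dz":0,"wx":0,"wy":0,"wz":0,"claw":0.7},
    {"dx":-0.032,"dy":0.034,"dz":0,"wx":0,"wy":0,"wz":0,"claw":0.7},
    {"dx":-0.032,"dy":0.034,"dz":0,"wx":0,"wy":0,"wz":0,"claw":0.7},
    {"dx":-0.032,"dy":0.034,"dz":0,"wx":0,"wy":0,"wz":0,"claw":0.7},
    {"dx":-0.032,"dy":0.034,"dz":0,"wx":0,"wy":0,"wz":0,"claw":0.7},
    {"dx":-0.032,"dy":0.034,"dz":0,"wx":0,"wy":0,"wz":0,"claw":0.7},
    {"dx":-0.032,"dy":0.034,"dz":0,"wx":0,"wy":0,"wz":0,"claw":0.7},
    {"dx":-0.032,"dy":0.034,"dz":0,"wx":0,"wy":0,"wz":0,"claw":0.7},
    {"dx":-0.032,"dy":0.034,"dz":0,"wx":0,"wy":0,"wz":0,"claw":0.7},
    {"dx":-0.001,"dy":0.004,"dz":0,"wx":0,"wy":0,"wz":0,"claw":0.7},
  ],
)

```text
clock: 2.1
tool_pos: [0.5957, 0.2991, 0.2493]
eef_rot: [0.659, 0.752, -0.001, 0.003]
contact_force: [-0.6, -0.5, -0.1]
opening: 0.697
```

```bash
python3 -c "
from h import *
s=snap('scene','s1')
i=cv2.imread('pics/s1.png')[60:260,300:512];cv2.imwrite('pics/s1c.png',cv2.resize(i,(636,600),interpolation=cv2.INTER_CUBIC))
go([.5878,.3047,.132])"
```

```text
t 2.15 p [0.5934 0.3026 0.2491] yawY 7.77 z [ 0.0018 -0.0028 -1.    ] F [0.2 0.1 0. ] op 0.702 q [-0.59  0.75  0.08  1.44 -0.07  0.96 -0.35]
tool shift [ 0.0032 -0.0054  0.117 ]
```

View pics/s1c.png

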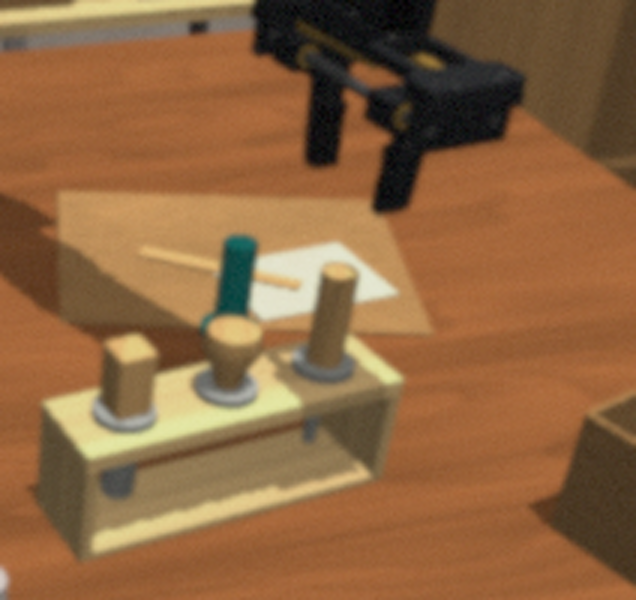

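The picture shows the open jaws above the punch, with fingertips at (320,160) and (392,208) and the handle top at (338,270). The arm is still settling.

Request:
drive_tool(
  commands=[
    {"dx":0,"dy":0,"dz":0.02,"wx":0,"wy":0,"wz":0,"claw":0.7},
    {"dx":0,"dy":0,"dz":0.01,"wx":0,"wy":0,"wz":0,"claw":0.7},
    {"dx":0,"dy":0,"dz":0,"wx":0,"wy":0,"wz":0,"claw":0.7},
    {"dx":0,"dy":0,"dz":0,"wx":0,"wy":0,"wz":0,"claw":0.7},
  ],
)

```text
clock: 2.55
tool_pos: [0.5891, 0.3081, 0.2197]
eef_rot: [0.654, 0.756, -0.0, -0.0]
contact_force: [-1.0, -0.3, 0.2]
opening: 0.699
```

```bash
python3 -c "
from h import *
t=snap('top','t2');s=snap('scene','s2')
go([.5878,.3047,.132])
p=r.get_state()['tool_pos']
print(at(load('s1'),(418.7,121.3),.238))
f=lambda i,x,y:cv2.resize(i[y:y+75,x:x+100],None,fx=4,fy=4,interpolation=cv2.INTER_CUBIC)
cv2.imwrite('pics/c2.png',np.hstack([f(cv2.imread('pics/t2.png'),60,120),f(cv2.imread('pics/s2.png'),370,95)]))
"
```

```text
t 2.65 p [0.5899 0.3079 0.2205] yawY 8.24 z [ 1.e-03  7.e-04 -1.e+00] F [ 0.2 -0.2  0.2] op 0.698 q [-0.59  0.78  0.08  1.47 -0.07  0.9  -0.35]
tool shift [-0.003  -0.0026  0.0885]
[0.59459077 0.30345206 0.238     ]
```

View pics/c2.png

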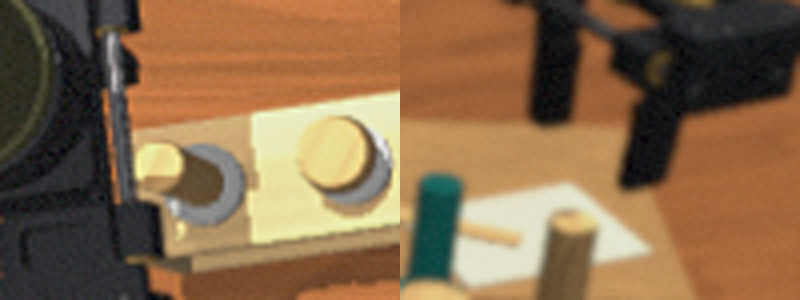

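The crop shows the jaws straddling the handle line as expected, with nothing close to the look-alike. Correcting and descending.

Request:
drive_tool(
  commands=[
    {"dx":-0.002,"dy":-0.002,"dz":0.015,"wx":0,"wy":0,"wz":0,"claw":0.7},
    {"dx":-0.001,"dy":-0.001,"dz":0.015,"wx":0,"wy":0,"wz":0,"claw":0.7},
    {"dx":0,"dy":0,"dz":0.015,"wx":0,"wy":0,"wz":0,"claw":0.7},
    {"dx":0,"dy":0,"dz":0.015,"wx":0,"wy":0,"wz":0,"claw":0.7},
    {"dx":0,"dy":0,"dz":0.015,"wx":0,"wy":0,"wz":0,"claw":0.7},
    {"dx":0,"dy":0,"dz":0.013,"wx":0,"wy":0,"wz":0,"claw":0.7},
    {"dx":0,"dy":0,"dz":0,"wx":0,"wy":0,"wz":0,"claw":0.7},
    {"dx":0,"dy":0,"dz":0,"wx":0,"wy":0,"wz":0,"claw":0.7},
  ],
)

```text
clock: 3.45
tool_pos: [0.5873, 0.3039, 0.1315]
eef_rot: [0.655, 0.756, -0.0, -0.0]
contact_force: [-0.1, 0.8, 0.2]
opening: 0.697
```

Request:
drive_tool(
  commands=[
    {"dx":0,"dy":0,"dz":0,"wx":0,"wy":0,"wz":0,"claw":0},
    {"dx":0,"dy":0,"dz":0,"wx":0,"wy":0,"wz":0,"claw":0},
    {"dx":0,"dy":0,"dz":0,"wx":0,"wy":0,"wz":0,"claw":0},
    {"dx":0,"dy":0,"dz":0,"wx":0,"wy":0,"wz":0,"claw":0},
    {"dx":0,"dy":0,"dz":0,"wx":0,"wy":0,"wz":0,"claw":0},
    {"dx":0,"dy":0,"dz":0,"wx":0,"wy":0,"wz":0,"claw":0},
  ],
  grip_force=45,
)

```text
clock: 4.05
tool_pos: [0.5874, 0.3039, 0.1319]
eef_rot: [0.655, 0.756, 0.0, 0.0]
contact_force: [-0.0, 0.1, 1.1]
opening: 0.282
```

```bash
python3 -c "
from h import *
go([.5878,.3047,.132])"
```

```text
t 4.05 p [0.5874 0.3039 0.1319] yawY 8.19 z [ 4.e-04  3.e-04 -1.e+00] F [-0.   0.1  1.1] op 0.282 q [-0.58  0.88  0.06  1.55 -0.07  0.71 -0.34]
tool shift [ 0.0007  0.0005 -0.0001]
```

Request:
drive_tool(
  commands=[
    {"dx":0,"dy":0,"dz":-0.005,"wx":0,"wy":0,"wz":0,"claw":0},
    {"dx":0,"dy":0,"dz":-0.01,"wx":0,"wy":0,"wz":0,"claw":0},
    {"dx":0,"dy":0,"dz":-0.02,"wx":0,"wy":0,"wz":0,"claw":0},
    {"dx":0,"dy":0,"dz":-0.02,"wx":0,"wy":0,"wz":0,"claw":0},
    {"dx":0,"dy":0,"dz":-0.02,"wx":0,"wy":0,"wz":0,"claw":0},
    {"dx":0,"dy":0,"dz":-0.02,"wx":0,"wy":0,"wz":0,"claw":0},
    {"dx":0,"dy":0,"dz":-0.02,"wx":0,"wy":0,"wz":0,"claw":0},
    {"dx":0,"dy":0,"dz":-0.02,"wx":0,"wy":0,"wz":0,"claw":0},
    {"dx":0,"dy":0,"dz":-0.02,"wx":0,"wy":0,"wz":0,"claw":0},
    {"dx":0,"dy":0,"dz":-0.01,"wx":0,"wy":0,"wz":0,"claw":0},
    {"dx":0,"dy":0,"dz":-0.01,"wx":0,"wy":0,"wz":0,"claw":0},
    {"dx":0,"dy":0,"dz":0,"wx":0,"wy":0,"wz":0,"claw":0},
  ],
)

```text
clock: 5.25
tool_pos: [0.5877, 0.304, 0.308]
eef_rot: [0.655, 0.756, 0.001, 0.0]
contact_force: [0.1, 0.2, -1.4]
opening: 0.281
```

Request:
drive_tool(
  commands=[
    {"dx":-0.015,"dy":-0.004,"dz":0,"wx":0,"wy":0,"wz":0,"claw":0},
    {"dx":-0.02,"dy":-0.005,"dz":0,"wx":0,"wy":0,"wz":0,"claw":0},
    {"dx":-0.02,"dy":-0.005,"dz":0,"wx":0,"wy":0,"wz":0,"claw":0},
    {"dx":-0.02,"dy":-0.005,"dz":0,"wx":0,"wy":0,"wz":0,"claw":0},
    {"dx":-0.02,"dy":-0.005,"dz":0,"wx":0,"wy":0,"wz":0,"claw":0},
    {"dx":-0.02,"dy":-0.005,"dz":0,"wx":0,"wy":0,"wz":0,"claw":0},
    {"dx":-0.02,"dy":-0.005,"dz":0,"wx":0,"wy":0,"wz":0,"claw":0},
    {"dx":-0.02,"dy":-0.005,"dz":0,"wx":0,"wy":0,"wz":0,"claw":0},
    {"dx":-0.02,"dy":-0.005,"dz":0,"wx":0,"wy":0,"wz":0,"claw":0},
    {"dx":-0.02,"dy":-0.005,"dz":0,"wx":0,"wy":0,"wz":0,"claw":0},
    {"dx":-0.02,"dy":-0.005,"dz":0,"wx":0,"wy":0,"wz":0,"claw":0},
    {"dx":-0.02,"dy":-0.005,"dz":0,"wx":0,"wy":0,"wz":0,"claw":0},
  ],
)

```text
clock: 6.45
tool_pos: [0.5617, 0.0609, 0.3065]
eef_rot: [0.655, 0.756, -0.0, -0.0]
contact_force: [-0.2, -1.0, -1.0]
opening: 0.284
```

Request:
drive_tool(
  commands=[
    {"dx":-0.02,"dy":-0.005,"dz":0,"wx":0,"wy":0,"wz":0,"claw":0},
    {"dx":-0.02,"dy":-0.005,"dz":0,"wx":0,"wy":0,"wz":0,"claw":0},
    {"dx":-0.02,"dy":-0.005,"dz":0,"wx":0,"wy":0,"wz":0,"claw":0},
    {"dx":-0.02,"dy":-0.005,"dz":0,"wx":0,"wy":0,"wz":0,"claw":0},
    {"dx":-0.02,"dy":-0.005,"dz":0,"wx":0,"wy":0,"wz":0,"claw":0},
    {"dx":-0.02,"dy":-0.005,"dz":0,"wx":0,"wy":0,"wz":0,"claw":0},
    {"dx":-0.02,"dy":-0.005,"dz":0,"wx":0,"wy":0,"wz":0,"claw":0},
    {"dx":-0.02,"dy":-0.005,"dz":0,"wx":0,"wy":0,"wz":0,"claw":0},
    {"dx":-0.02,"dy":-0.005,"dz":0,"wx":0,"wy":0,"wz":0,"claw":0},
    {"dx":-0.02,"dy":-0.005,"dz":0,"wx":0,"wy":0,"wz":0,"claw":0},
    {"dx":-0.02,"dy":-0.004,"dz":0,"wx":0,"wy":0,"wz":0,"claw":0},
    {"dx":-0.014,"dy":-0.001,"dz":0,"wx":0,"wy":0,"wz":0,"claw":0},
  ],
)

```text
clock: 7.65
tool_pos: [0.54, -0.1792, 0.3065]
eef_rot: [0.656, 0.755, -0.001, -0.0]
contact_force: [0.5, 0.2, -0.8]
opening: 0.279
```

Request:
drive_tool(
  commands=[
    {"dx":0,"dy":0,"dz":0,"wx":0,"wy":0,"wz":0,"claw":0},
    {"dx":0,"dy":0,"dz":0,"wx":0,"wy":0,"wz":0,"claw":0},
    {"dx":0,"dy":0,"dz":0,"wx":0,"wy":0,"wz":0,"claw":0},
    {"dx":0,"dy":0,"dz":0,"wx":0,"wy":0,"wz":0,"claw":0},
  ],
)

```text
clock: 8.05
tool_pos: [0.5415, -0.1752, 0.3066]
eef_rot: [0.654, 0.757, 0.0, -0.0]
contact_force: [-0.1, -0.7, -1.4]
opening: 0.285
```

```bash
python3 -c "
from h import *
t=snap('top','t3');s=snap('scene','s3')
go([.541,-.177,.28])
f=lambda i,x,y:cv2.resize(i[y:y+140,x:x+100],None,fx=4,fy=4,interpolation=cv2.INTER_CUBIC)
cv2.imwrite('pics/c3.png',np.hstack([f(cv2.imread('pics/t3.png'),300,110),f(cv2.imread('pics/s3.png'),120,80)]))
"
```

```text
t 8.15 p [ 0.5414 -0.1757  0.3067] yawY 8.28 z [ 0.e+00  5.e-04 -1.e+00] F [-0.7 -0.5  0.1] op 0.282 q [ 0.19  0.55  0.07  1.67 -0.04  0.92  0.42]
tool shift [-0.0012 -0.0006  0.0267]
```

View pics/c3.png

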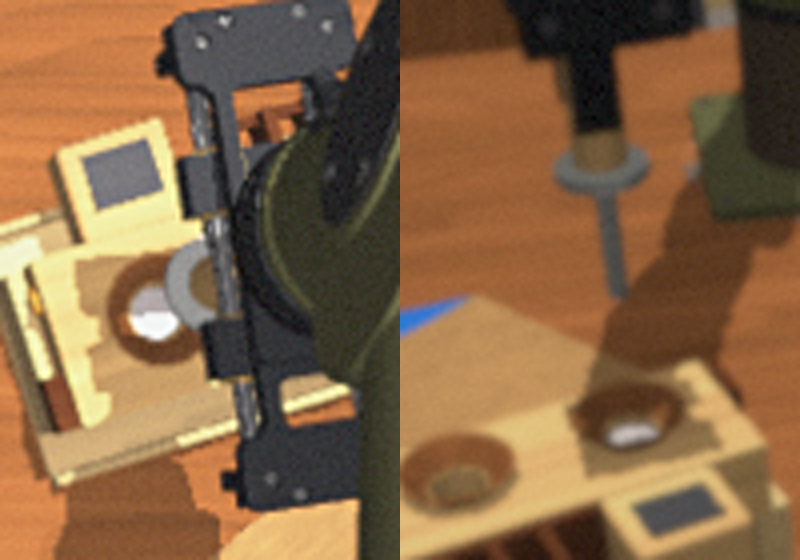

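Punch is held above the pin: collar at (602,167), tip at (618,293) in the right half, pin disc at (632,433). Checking for tilt.

```bash
python3 -c "
from h import *
s=load('s3');t=load('t3')
p=np.array([.5414,-.1757,.3067])
q=lambda P,o:((proj(s,P)[0]-o+.5)*4-.5).round(1)
o=np.array([120,80])
print('tip',q(p-[0,0,.107],o)+[400,0],'collar',q(p-[0,0,.039],o)+[400,0],'pin',q(np.array([.541,-.177,.115]),o)+[400,0])
print(at(s,(120+218/4-.4,80+293/4-.4),.1997),at(s,(120+202/4-.4,80+167/4-.4),.2677),at(s,(120+232/4-.4,80+431/4-.4),.115))
print(at(t,(300+195/4,110+0),.27))
"
```

```text
tip [611.4 296.5] collar [594.  169.2] pin [628.9 441.1]
[ 0.5386847  -0.17242763  0.1997    ] [ 0.53997631 -0.17198864  0.2677    ] [ 0.53215494 -0.17489308  0.115     ]
[ 0.66758985 -0.1678431   0.27      ]
```

Request:
drive_tool(
  commands=[
    {"dx":-0.001,"dy":0,"dz":0.01,"wx":0,"wy":0,"wz":0,"claw":0},
    {"dx":-0.001,"dy":0,"dz":0.015,"wx":0,"wy":0,"wz":0,"claw":0},
    {"dx":0,"dy":0,"dz":0.015,"wx":0,"wy":0,"wz":0,"claw":0},
    {"dx":0,"dy":0,"dz":0.015,"wx":0,"wy":0,"wz":0,"claw":0},
    {"dx":0,"dy":0,"dz":0.01,"wx":0,"wy":0,"wz":0,"claw":0},
    {"dx":0,"dy":0,"dz":0.006,"wx":0,"wy":0,"wz":0,"claw":0},
    {"dx":0,"dy":0,"dz":0,"wx":0,"wy":0,"wz":0,"claw":0},
  ],
)

```text
clock: 8.85
tool_pos: [0.5412, -0.1784, 0.2348]
eef_rot: [0.655, 0.756, -0.0, -0.001]
contact_force: [-0.7, -0.0, -0.8]
opening: 0.284
```

Request:
drive_tool(
  commands=[
    {"dx":0,"dy":0,"dz":0.003,"wx":0,"wy":0,"wz":0,"claw":0},
    {"dx":0,"dy":0,"dz":0.003,"wx":0,"wy":0,"wz":0,"claw":0},
    {"dx":0,"dy":0,"dz":0.003,"wx":0,"wy":0,"wz":0,"claw":0},
    {"dx":0,"dy":0,"dz":0.003,"wx":0,"wy":0,"wz":0,"claw":0},
    {"dx":0,"dy":0,"dz":0.003,"wx":0,"wy":0,"wz":0,"claw":0},
    {"dx":0,"dy":0,"dz":0.003,"wx":0,"wy":0,"wz":0,"claw":0},
  ],
)

```text
clock: 9.45
tool_pos: [0.5427, -0.1791, 0.2193]
eef_rot: [0.655, 0.756, 0.001, 0.001]
contact_force: [-2.2, 0.9, 14.9]
opening: 0.281
```

Contact, 15 N. Keep pressing.

Request:
drive_tool(
  commands=[
    {"dx":0,"dy":0,"dz":0.003,"wx":0,"wy":0,"wz":0,"claw":0},
    {"dx":0,"dy":0,"dz":0.003,"wx":0,"wy":0,"wz":0,"claw":0},
    {"dx":0,"dy":0,"dz":0.003,"wx":0,"wy":0,"wz":0,"claw":0},
    {"dx":0,"dy":0,"dz":0.003,"wx":0,"wy":0,"wz":0,"claw":0},
    {"dx":0,"dy":0,"dz":0.003,"wx":0,"wy":0,"wz":0,"claw":0},
  ],
)

```text
clock: 9.95
tool_pos: [0.5429, -0.179, 0.2049]
eef_rot: [0.655, 0.756, 0.001, 0.002]
contact_force: [-2.1, 0.6, 14.1]
opening: 0.286
```

Request:
drive_tool(
  commands=[
    {"dx":0,"dy":0,"dz":0.003,"wx":0,"wy":0,"wz":0,"claw":0},
    {"dx":0,"dy":0,"dz":0.003,"wx":0,"wy":0,"wz":0,"claw":0},
    {"dx":0,"dy":0,"dz":0.003,"wx":0,"wy":0,"wz":0,"claw":0},
    {"dx":0,"dy":0,"dz":0,"wx":0,"wy":0,"wz":0,"claw":0},
  ],
)

```text
clock: 10.35
tool_pos: [0.5415, -0.1785, 0.1935]
eef_rot: [0.655, 0.756, 0.0, -0.0]
contact_force: [-0.2, -0.5, -1.8]
opening: 0.284
```

Request:
drive_tool(
  commands=[
    {"dx":0,"dy":0,"dz":-0.005,"wx":0,"wy":0,"wz":0,"claw":0},
    {"dx":0,"dy":0,"dz":-0.01,"wx":0,"wy":0,"wz":0,"claw":0},
    {"dx":0,"dy":0,"dz":-0.02,"wx":0,"wy":0,"wz":0,"claw":0},
    {"dx":0,"dy":0,"dz":-0.02,"wx":0,"wy":0,"wz":0,"claw":0},
    {"dx":0,"dy":0,"dz":-0.02,"wx":0,"wy":0,"wz":0,"claw":0},
    {"dx":0,"dy":0,"dz":-0.02,"wx":0,"wy":0,"wz":0,"claw":0},
    {"dx":0,"dy":0,"dz":-0.015,"wx":0,"wy":0,"wz":0,"claw":0},
    {"dx":0,"dy":0,"dz":-0.005,"wx":0,"wy":0,"wz":0,"claw":0},
    {"dx":0,"dy":0,"dz":0,"wx":0,"wy":0,"wz":0,"claw":0},
  ],
)

```text
clock: 11.25
tool_pos: [0.5419, -0.1787, 0.3096]
eef_rot: [0.655, 0.756, 0.0, 0.001]
contact_force: [-0.7, 0.3, -1.4]
opening: 0.283
```

```bash
python3 -c "
from h import *
t=snap('top','t4');s=snap('scene','s4')
go([.5874,.3039,.308])
f=lambda i,x,y:cv2.resize(i[y:y+140,x:x+100],None,fx=4,fy=4,interpolation=cv2.INTER_CUBIC)
cv2.imwrite('pics/c4.png',np.hstack([f(cv2.imread('pics/s4.png'),120,80),f(cv2.imread('pics/s4.png'),100,160)]))
"
```

```text
t 11.35 p [ 0.5411 -0.1785  0.3082] yawY 8.19 z [-1.1e-03  4.0e-04 -1.0e+00] F [ 0.3 -0.1 -0.9] op 0.285 q [ 0.2   0.55  0.07  1.67 -0.04  0.93  0.42]
tool shift [4.709e-01 1.146e-01 3.000e-04]
```

View pics/c4.png

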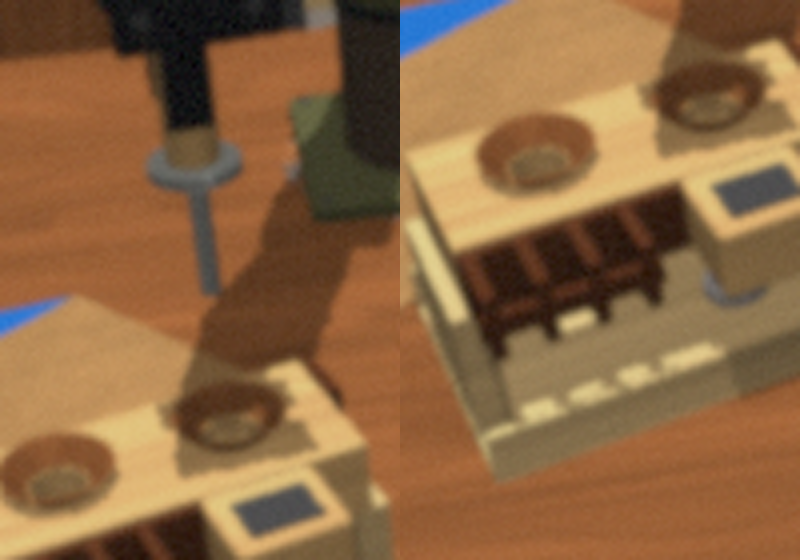

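The bore is now empty at (708,98) and the pin's head shows in the tray under the cab at (735,290). The punch hasn't slipped. Returning.

Request:
drive_tool(
  commands=[
    {"dx":0.01,"dy":0.003,"dz":0,"wx":0,"wy":0,"wz":0,"claw":0},
    {"dx":0.02,"dy":0.005,"dz":0,"wx":0,"wy":0,"wz":0,"claw":0},
    {"dx":0.02,"dy":0.005,"dz":0,"wx":0,"wy":0,"wz":0,"claw":0},
    {"dx":0.02,"dy":0.005,"dz":0,"wx":0,"wy":0,"wz":0,"claw":0},
    {"dx":0.02,"dy":0.005,"dz":0,"wx":0,"wy":0,"wz":0,"claw":0},
    {"dx":0.02,"dy":0.005,"dz":0,"wx":0,"wy":0,"wz":0,"claw":0},
    {"dx":0.02,"dy":0.005,"dz":0,"wx":0,"wy":0,"wz":0,"claw":0},
    {"dx":0.02,"dy":0.005,"dz":0,"wx":0,"wy":0,"wz":0,"claw":0},
    {"dx":0.02,"dy":0.005,"dz":0,"wx":0,"wy":0,"wz":0,"claw":0},
    {"dx":0.02,"dy":0.005,"dz":0,"wx":0,"wy":0,"wz":0,"claw":0},
    {"dx":0.02,"dy":0.005,"dz":0,"wx":0,"wy":0,"wz":0,"claw":0},
    {"dx":0.02,"dy":0.005,"dz":0,"wx":0,"wy":0,"wz":0,"claw":0},
  ],
)

```text
clock: 12.55
tool_pos: [0.5656, 0.0592, 0.3079]
eef_rot: [0.654, 0.756, -0.0, -0.001]
contact_force: [0.5, 0.8, -0.7]
opening: 0.287
```

Request:
drive_tool(
  commands=[
    {"dx":0.02,"dy":0.005,"dz":0,"wx":0,"wy":0,"wz":0,"claw":0},
    {"dx":0.02,"dy":0.005,"dz":0,"wx":0,"wy":0,"wz":0,"claw":0},
    {"dx":0.02,"dy":0.005,"dz":0,"wx":0,"wy":0,"wz":0,"claw":0},
    {"dx":0.02,"dy":0.005,"dz":0,"wx":0,"wy":0,"wz":0,"claw":0},
    {"dx":0.02,"dy":0.005,"dz":0,"wx":0,"wy":0,"wz":0,"claw":0},
    {"dx":0.02,"dy":0.005,"dz":0,"wx":0,"wy":0,"wz":0,"claw":0},
    {"dx":0.02,"dy":0.005,"dz":0,"wx":0,"wy":0,"wz":0,"claw":0},
    {"dx":0.02,"dy":0.005,"dz":0,"wx":0,"wy":0,"wz":0,"claw":0},
    {"dx":0.02,"dy":0.005,"dz":0,"wx":0,"wy":0,"wz":0,"claw":0},
    {"dx":0.02,"dy":0.005,"dz":0,"wx":0,"wy":0,"wz":0,"claw":0},
    {"dx":0.02,"dy":0.005,"dz":0,"wx":0,"wy":0,"wz":0,"claw":0},
    {"dx":0.015,"dy":0.002,"dz":0,"wx":0,"wy":0,"wz":0,"claw":0},
  ],
)

```text
clock: 13.75
tool_pos: [0.5887, 0.3005, 0.3082]
eef_rot: [0.654, 0.756, 0.0, -0.0]
contact_force: [-0.1, -0.0, -1.2]
opening: 0.284
```

Request:
drive_tool(
  commands=[
    {"dx":0.006,"dy":0,"dz":0,"wx":0,"wy":0,"wz":0,"claw":0},
    {"dx":0,"dy":0,"dz":0,"wx":0,"wy":0,"wz":0,"claw":0},
    {"dx":0,"dy":0,"dz":0,"wx":0,"wy":0,"wz":0,"claw":0},
    {"dx":0,"dy":0,"dz":0,"wx":0,"wy":0,"wz":0,"claw":0},
    {"dx":0,"dy":0,"dz":0,"wx":0,"wy":0,"wz":0,"claw":0},
  ],
)

```text
clock: 14.25
tool_pos: [0.5886, 0.3028, 0.3089]
eef_rot: [0.655, 0.755, -0.0, 0.0]
contact_force: [-0.5, -0.0, -1.7]
opening: 0.284
```

```bash
python3 -c "
from h import *
s=snap('scene','s5')
go([.5874,.3039,.132])
i=cv2.imread('pics/s5.png')[60:220,330:490];cv2.imwrite('pics/c5.png',cv2.resize(i,(600,600),interpolation=cv2.INTER_CUBIC))
"
```

```text
t 14.3 p [0.5885 0.303  0.3089] yawY 8.12 z [ 2.e-04 -2.e-04 -1.e+00] F [-0.2 -0.2 -1.5] op 0.284 q [-0.59  0.68  0.09  1.38 -0.06  1.08 -0.35]
tool shift [ 0.0011 -0.001   0.1769]
```

View pics/c5.png

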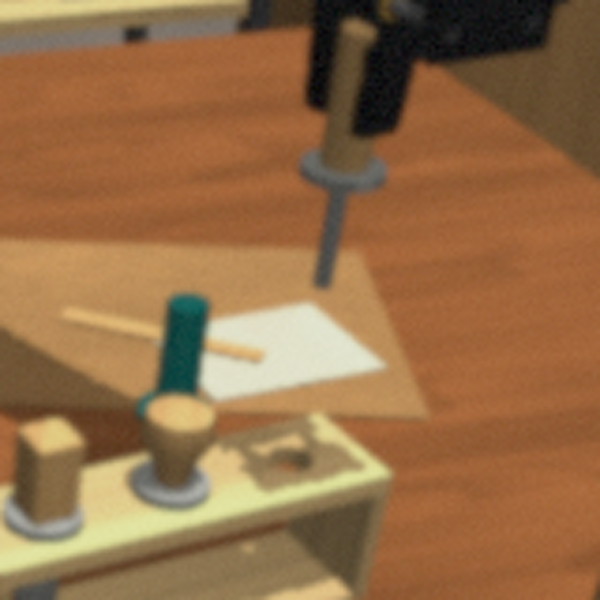

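The punch hangs upright, and its shaft line (343,170)→(323,285) points right at the hole at (293,459). Lowering.

Request:
drive_tool(
  commands=[
    {"dx":0.001,"dy":-0.001,"dz":0.01,"wx":0,"wy":0,"wz":0,"claw":0},
    {"dx":0,"dy":0,"dz":0.02,"wx":0,"wy":0,"wz":0,"claw":0},
    {"dx":0,"dy":0,"dz":0.02,"wx":0,"wy":0,"wz":0,"claw":0},
    {"dx":0,"dy":0,"dz":0.02,"wx":0,"wy":0,"wz":0,"claw":0},
    {"dx":0,"dy":0,"dz":0.02,"wx":0,"wy":0,"wz":0,"claw":0},
    {"dx":0,"dy":0,"dz":0.01,"wx":0,"wy":0,"wz":0,"claw":0},
    {"dx":0,"dy":0,"dz":0.01,"wx":0,"wy":0,"wz":0,"claw":0},
  ],
)

```text
clock: 15.0
tool_pos: [0.587, 0.3047, 0.1978]
eef_rot: [0.655, 0.756, -0.0, -0.0]
contact_force: [-0.3, -0.2, -1.6]
opening: 0.285
```

Request:
drive_tool(
  commands=[
    {"dx":0,"dy":0,"dz":0.015,"wx":0,"wy":0,"wz":0,"claw":0},
    {"dx":0,"dy":0,"dz":0.015,"wx":0,"wy":0,"wz":0,"claw":0},
    {"dx":0,"dy":0,"dz":0.015,"wx":0,"wy":0,"wz":0,"claw":0},
    {"dx":0,"dy":0,"dz":0.01,"wx":0,"wy":0,"wz":0,"claw":0},
    {"dx":0,"dy":0,"dz":0.005,"wx":0,"wy":0,"wz":0,"claw":0},
    {"dx":0,"dy":0,"dz":0.004,"wx":0,"wy":0,"wz":0,"claw":0},
    {"dx":0,"dy":0,"dz":0,"wx":0,"wy":0,"wz":0,"claw":0},
    {"dx":0,"dy":0,"dz":0,"wx":0,"wy":0,"wz":0,"claw":0},
  ],
)

```text
clock: 15.8
tool_pos: [0.5875, 0.305, 0.1352]
eef_rot: [0.655, 0.756, 0.0, 0.0]
contact_force: [-0.1, -0.1, -0.7]
opening: 0.284
```

Request:
drive_tool(
  commands=[
    {"dx":0,"dy":0,"dz":0.002,"wx":0,"wy":0,"wz":0,"claw":0},
    {"dx":0,"dy":0,"dz":0.002,"wx":0,"wy":0,"wz":0,"claw":0},
    {"dx":0,"dy":0,"dz":0,"wx":0,"wy":0,"wz":0,"claw":0},
    {"dx":0,"dy":0,"dz":0,"wx":0,"wy":0,"wz":0,"claw":0},
  ],
)

```text
clock: 16.2
tool_pos: [0.5876, 0.305, 0.1319]
eef_rot: [0.655, 0.756, 0.001, 0.0]
contact_force: [-1.1, -0.8, 5.3]
opening: 0.285
```

The collar is on the rack (5 N), so release and lift.

Request:
drive_tool(
  commands=[
    {"dx":0,"dy":0,"dz":-0.0005,"wx":0,"wy":0,"wz":0,"claw":0.3},
    {"dx":0,"dy":0,"dz":0,"wx":0,"wy":0,"wz":0,"claw":0.4},
    {"dx":0,"dy":0,"dz":0,"wx":0,"wy":0,"wz":0,"claw":0.55},
    {"dx":0,"dy":0,"dz":0,"wx":0,"wy":0,"wz":0,"claw":0.7},
    {"dx":0,"dy":0,"dz":0,"wx":0,"wy":0,"wz":0,"claw":0.7},
    {"dx":0,"dy":0,"dz":0,"wx":0,"wy":0,"wz":0,"claw":0.7},
  ],
)

```text
clock: 16.8
tool_pos: [0.5871, 0.3048, 0.1311]
eef_rot: [0.655, 0.756, -0.0, -0.0]
contact_force: [-1.3, 0.6, -0.7]
opening: 0.695
```

Request:
drive_tool(
  commands=[
    {"dx":0,"dy":0,"dz":-0.01,"wx":0,"wy":0,"wz":0,"claw":0.7},
    {"dx":0,"dy":0,"dz":-0.02,"wx":0,"wy":0,"wz":0,"claw":0.7},
    {"dx":0,"dy":0,"dz":-0.02,"wx":0,"wy":0,"wz":0,"claw":0.7},
    {"dx":0,"dy":0,"dz":-0.02,"wx":0,"wy":0,"wz":0,"claw":0.7},
    {"dx":0,"dy":0,"dz":-0.02,"wx":0,"wy":0,"wz":0,"claw":0.7},
    {"dx":0,"dy":0,"dz":-0.02,"wx":0,"wy":0,"wz":0,"claw":0.7},
    {"dx":0,"dy":0,"dz":-0.01,"wx":0,"wy":0,"wz":0,"claw":0.7},
    {"dx":0,"dy":0,"dz":0,"wx":0,"wy":0,"wz":0,"claw":0.7},
    {"dx":0,"dy":0,"dz":0,"wx":0,"wy":0,"wz":0,"claw":0.7},
    {"dx":0,"dy":0,"dz":0,"wx":0,"wy":0,"wz":0,"claw":0.7},
  ],
)

```text
clock: 17.8
tool_pos: [0.5864, 0.3045, 0.25]
eef_rot: [0.655, 0.756, -0.001, -0.0]
contact_force: [0.1, -0.6, 0.0]
opening: 0.702
```

```bash
python3 -c "
from h import *
s=snap('scene','s6')
go([.5874,.3039,.132])
i=cv2.imread('pics/s6.png')
f=lambda i,x,y:cv2.resize(i[y:y+120,x:x+100],None,fx=4,fy=4,interpolation=cv2.INTER_CUBIC)
cv2.imwrite('pics/c6.png',np.hstack([f(i,375,120),f(i,100,160)]))
"
```

```text
t 17.85 p [0.5865 0.3045 0.25  ] yawY 8.2 z [-0.002  -0.0011 -1.    ] F [ 0.   0.  -0.1] op 0.7 q [-0.59  0.74  0.08  1.45 -0.07  0.96 -0.35]
tool shift [-0.0007  0.0011  0.118 ]
```

View pics/c6.png

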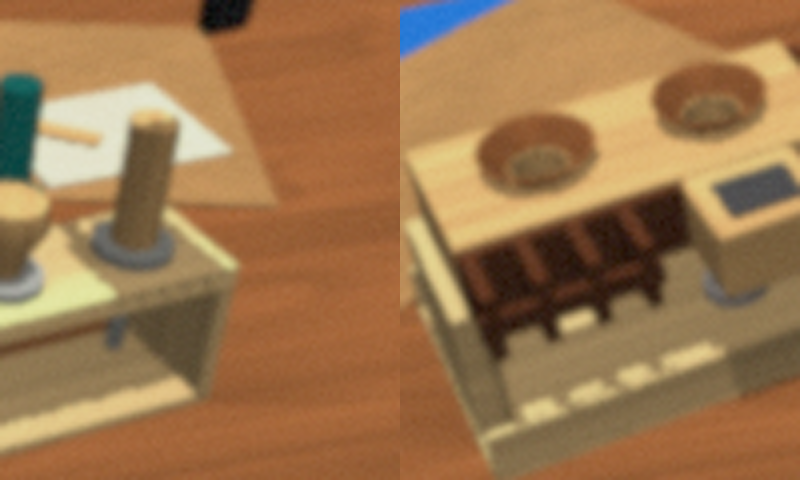

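The punch stands where it began: handle top at (153,122) and collar at (133,243) match the first crop within 2 crop px. The pin's head is in the tray at (735,290). Handing in.

```bash
python3 -c "
from h import *
print(r.finish_job())"
```

```text
the job is handed in; nothing more can be done
None
```

I pressed the axle pin out with the drift punch, put the punch back in its own rack hole, released it and handed the job in at about 18 s. The hand-in reports no verdict.

- **Pressing:** the pin resisted with about 15 N. The contact force fell to zero after I had pushed it down about 25–29 mm.
- **Pin:** the last picture shows the bore empty and the pin's head in the tray under the cab. I didn't measure the pin's exact position in the tray. The fingers stayed above the pin throughout.
- **Punch:** it is back upright within about 1 mm of where it started, judged from the camera picture. The gripper is open and about 80 mm clear above it, and the force reading was zero.
- **Disagreement:** the two cameras differed by 2–8 mm on positions. The scene camera was off most at the hub mouths, so I used the top camera for the pin and an average of the two for the punch. The fits were loose enough that it made no difference.

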